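# Lock the feed port and set the gas pressure

### The job

Get the reactor ready for its pressure test: swing the steel hasp over the white plug of the feed port and press its end down until the sprung catch snaps over it and holds it shut. Only then turn the regulator's black knob clockwise, a little at a time, until the gauge pointer sits on the marker tab at the gauge's rim, without letting the pointer run well past the tab. Let go of everything, and leave the spanner, jar and beaker standing or lying where they are.

Things in the scene. Friction and masses are not known exactly. Their poses are not given: they have to be found in the camera images.
- port: Fixed feed port. Origin: on the work surface under the round port's centre; y axis from catch to hasp hinge, z up. Flange 120 mm (x) by 235 mm (y -135 to +100), 10 high; collar 100 across to z 47; hinge cheeks at y +70 to z 77. White plug in the collar, 80 across, its 26 mm button's top at z 68: a springy seal lets the closing hasp push it 8 mm down (about 15 N at full closure).
- hasp (a joint): Hasp angle, rad: 0 closed (level over the plug, under the catch), grows as it opens; 1.57 upright, 2.2 leaning back at its stop. The stiff hinge keeps it at any angle where it is left, but below about 0.11 the seal lifts it again unless the catch has snapped over it. Pressing it home takes about 10 to 15 N on the tongue.
- hasp_hinge (a point): Hinge axis of the hasp, between the cheeks, 65 mm above the work surface, 70 mm along +y from the port's centre. The axis runs along the port's x.
- hasp_tongue (a point): Middle of the tongue (free end) on the face that looks up when closed; 172 mm from the hinge axis, 5 mm off the bar's mid plane, 70 mm high when closed. The hasp is a flat steel bar 10 mm thick, 190 long from its hinge axis: strap 24 wide, then 46 wide with a 28 by 30 mm window, a 12 mm crossbar and the solid tongue, 36 long. Closed, it lies along the port's -y; the tongue is at y -84 to -120.
- catch_nose (a point): Tip of the catch's nose. The catch is a dark sprung upright 18 mm wide, at the port's y -56 to -80, that rises through the closed hasp's window to z 90. Its sloped nose points away from the plug, gives way up to 10 mm towards the plug when the hasp's crossbar is pressed down on it, then springs back over the crossbar, its flat underside at z 71.5.
- regulator: Fixed gas regulator. Origin: on the work surface under the knob's axis; x axis from knob to gauge, z up. Aluminium block 64 by 64 by 46 mm with a bonnet 60 across to z 80; the gauge lies face up, centred at x +122, 116 across, its top at z 52. A pipe stub leaves the block on +y (to y 80, z 24).
- reg_knob_grip (a point): On the knob's vertical axis at the height to grip, 117 mm above the work surface. Black knob: a disc 64 mm across (top at z 94) with an upright bar grip 61 long (along this point's x, which turns with the knob), 14 thick, top at z 124. It starts at its anticlockwise stop with the bar along the regulator's x, turns clockwise seen from above, takes 0.06 N m and stays where it is left.
- pointer (a joint): Angle of the gauge's black pointer, rad: 0 at rest, grows clockwise seen from above. The knob drives it both ways, the pointer turning less than the knob, so that the marked setting takes more than one grasp of the knob (1.5 to 2.5 rad in all).
- marker (a joint): Angle of the marker tab on the gauge's rim on the same scale as the pointer (the pointer should reach this angle).
- pointer_tip (a point): Tip of the pointer, 37 mm from the gauge's centre. The pointer is a flat black hand 50 mm long, under the gauge's window.
- mark_tip (a point): Inner tip of the marker, a dark steel tab that points inwards from the gauge's rim, 37 mm from the gauge's centre.
- gauge_centre (a point): Centre of the gauge's white dial, on the pointer's axis.
- spanner: Bystander: steel spanner 170 mm long, lying flat, origin in the middle of its underside.
- jar: Bystander: amber jar with a black cap, 64 mm across, 100 mm high, origin under its centre.
- beaker: Bystander: steel beaker 76 mm across, 85 mm high, origin under its centre.

How it is judged:
On the way, in this order (a step that is already met when the one before it is completed fails the run):
1. the hasp is down under its catch, with the pointer still near its rest (value of joint hasp below 0.04 rad and value of joint pointer below 0.25 rad), for 0.3 s.
2. the pointer sits on the marker (horizontal distance between pointer_tip and mark_tip below 0.004 m), for 0.2 s.
At the end, for the whole second after the job is handed in: The hasp is held down by its catch (within 0.04 rad of level), and the pointer's tip is within 4 mm of the marker's tip (about 0.1 rad), with everything let go and the spanner, jar and beaker where they were (value of joint hasp below 0.04 rad and horizontal distance between pointer_tip and mark_tip below 0.004 m); the robot touches nothing.
It fails at once if pressure is let in (pointer above 0.25 rad) while the hasp is not closed (above 0.15 rad) (value of joint pointer above 0.25 rad and value of joint hasp above 0.15 rad).
It fails at once if the pointer runs past the marker by more than about 0.33 rad (y of pointer_tip in the frame of mark_tip below -0.012 m).
It fails at once if the spanner is moved by more than 30 mm (distance of spanner from where it was at the start of the episode above 0.03 m).
It fails at once if the jar is moved by more than 30 mm or tipped (distance of jar from where it was at the start of the episode above 0.03 m or angle between jar's own z axis and vertical above 0.5 rad).
It fails at once if the beaker is moved by more than 30 mm or tipped (distance of beaker from where it was at the start of the episode above 0.03 m or angle between beaker's own z axis and vertical above 0.5 rad).
It also fails if it takes over 72 s, if anything falls off the work surface, if the arm or the gripper's body presses on something with over 40 N, if the wrist force passes 120 N, or if a joint passes its speed limit or range.

### The arm

A 6-joint arm with a two-finger parallel gripper is mounted at the origin on the work surface. World frame = base frame: x ahead of the robot, y to its left, z up, the work surface at z = 0. Lengths are in m, angles in rad, forces in N, time in s.
With the tool pointing down it reaches from about 0.375 to 0.975 m from the base axis. Payload 3.8 kg.
Tool frame: the origin (TCP) lies midway between the tips of the shut fingers; the grasp point (between the pads) lies 19 mm behind it; z points along the fingers, y is the line along which they close (so a half turn about z gives the same grasp; the last joint's range is limited). The gripper opens to 85 mm and grips with 20 to 120 N. Pads are 22 mm wide; open, the fingers measure 114 mm over their backs; the gripper's body (76 mm by 85 mm) begins 54 mm behind the grasp point. The pads swing forward as they close: fully open they stand 13 mm farther back than shut.
Start: joints at [-1.158, 0.264, 1.604, -0, 1.274, -0.037], TCP at [0.293, -0.608, 0.231] pointing down, gripper open.
Joint ranges: [-2.63, 2.63], [-0.94, 2.18], [0.31, 2.57], [-1.31, 4.45], [0, 2.66], [-2.55, 2.55]. Speed limits (rad/s): [2.57, 2.57, 3.14, 3.14, 3.14, 3.14].

### API

Orientations are given as a rotation vector (axis times angle).
In Python, from workcell import bot gives the robot as it stands.
- The arm moves only by the tool jog_arm, never from a script. Its argument "motion" is a list of rows, each a list of 5 numbers: the opening, from -1 (shut) to 1 (fully open), then the shift along the tool's x, y, z in mm, then the turn about the tool's z in degrees. In form: [[claw, x, y, z, twist], ...]. A call has 1 to 10 rows; each row shifts and turns the commanded pose from where the row before left it, along the tool's axes as they then stand; what a row does not reach is not made up. A row lasts 1/12 s, in which the tool goes at most 41.7 mm and 7.16 degrees, less where a joint would pass 70% of its speed; a pose out of reach is approached as far as the arm can. A call with a gripper value outside its range is refused whole. The fingers move at their own pace and stop on an object; "force" is the grip in N (left out, the last holds). Time passes only in rows, so rows that do not move let the fingers close. It gives the time, the measured TCP pose, the force, the opening and the grip force at its end, in the units of the state.
- bot.read_state(): the state, without advancing time (a new reading comes with each control period).
- bot.read_camera(name): name is "scene" or "top" or "wrist"; returns (picture, depth): 480x640x3 uint8, red, green, blue; 480x640 float32, m along the optical axis (not along the pixel's ray), 0 where there is no reading.
- bot.get_calibration(name): a dict with "vfov" (degrees; the focal length in pixels is half the picture's height over the tangent of half this angle, whatever the lens; pixels are square), "cx", "cy" (the principal point, pixels), "dist" ([k1, k2, p1, p2, k3] as OpenCV has them; the pictures are not rectified), "rvec" (rotation vector, rad) and "tvec" (3), from world to camera coordinates, as OpenCV has them; the wrist camera has in their place "tool_from_camera" (4x4, takes a point from camera to tool coordinates, whose origin is the TCP and whose axes are the flange's). Camera axes: x right, y down, z forward; pixel columns grow to the right and rows downward; lengths in m; the calibration is good to about 2 mm. A picture is of the moment at which its call begins: read the wrist's pose just before it. get_calibration takes no time and is no camera call.
- bot.finish_job(): hands the job in; it is judged then, once.
The state is a dict: "time": time; "q": joint angles; "joint_vel": joint speeds; "joint_torque": joint torques, N m; "tool_pos": TCP position; "tcp_rot": TCP orientation; "wrist_force": force on the tool from outside, world axes, zero at the start; "torque": the same for the moment, N m; "width": opening from 0.0 (shut) to 1.0 (fully open); "grip_force": force on a finger pad.
Only numpy, scipy, OpenCV 4.12 (cv2) and the standard library are available. Lean on these libraries where they do the work, as an engineer would, in place of code of your own. Each camera call takes 0.05 s, during which the arm holds its last target. There are 200 camera calls.

## Working session

There is one attempt and no reset: what is moved stays moved. The work goes in short steps, Python scripts to look and compute and a tool call to move; the robot and the scene stay as the last step left them, time stands still between calls to the robot, and variables do not carry over. Pictures are saved under pics/ and viewed, at most 10 in all, crops included, and the job is handed in when it is done.

Besides the shell and the picture viewer there is one more tool, called after "Call:" in YAML: its name, and indented under it one key for each argument. jog_arm: Moves the arm, as the interface text tells. Its arguments: {"type":"object","properties":{"motion":{"type":"array"},"force":{"type":"number"}},"required":["motion"]}

```bash
mkdir -p pics; cat > h.py <<'E'
import numpy as np, cv2
from scipy.spatial.transform import Rotation as R
from workcell import bot
def cam(name):
    s=bot.read_state(); img,d=bot.read_camera(name); c=bot.get_calibration(name)
    f=240/np.tan(np.radians(c["vfov"])/2)
    K=np.array([[f,0,c["cx"]],[0,f,c["cy"]],[0,0,1]])
    if "rvec" in c:
        Rw=cv2.Rodrigues(np.array(c["rvec"],float))[0].T; o=-Rw@np.array(c["tvec"],float).ravel()
    else:
        T=np.array(c["tool_from_camera"]); Rt=R.from_rotvec(s["tcp_rot"]).as_matrix()
        Rw=Rt@T[:3,:3]; o=Rt@T[:3,3]+np.array(s["tool_pos"])
    return dict(img=img,d=d,K=K,dist=np.array(c["dist"],float),Rw=Rw,o=o)
def rays(c,px):
    p=cv2.undistortPoints(np.array(px,float).reshape(-1,1,2),c["K"],c["dist"]).reshape(-1,2)
    return np.c_[p,np.ones(len(p))]@c["Rw"].T
def onplane(c,px,z):
    r=rays(c,px); return c["o"]+r*((z-c["o"][2])/r[:,2])[:,None]
def cloud(c):
    v,u=np.mgrid[:480,:640]; r=rays(c,np.c_[u.ravel(),v.ravel()])
    return (c["o"]+r*c["d"].ravel()[:,None]).reshape(480,640,3)
def save(n,img): cv2.imwrite("pics/"+n+".png",cv2.cvtColor(img,cv2.COLOR_RGB2BGR))
E
python3 - <<'E'
from h import *
import pickle
for n in ("scene","top"):
    c=cam(n); save(n,c["img"]); pickle.dump(c,open(n+".pkl","wb")); print(n,c["o"],c["Rw"][:,2],c["K"][0,0])
s=bot.read_state(); print(s)
E
```

```text
scene [ 0.95482015 -0.28446821  0.82361671] [-0.45676228  0.31567981 -0.83169374] 440.65707440688664
top [ 0.40271361 -0.02488551  1.17172895] [ 0.13502151  0.01375352 -0.99074721] 550.2922337468733
{'time': 0.1, 'q': array([-1.15789945e+00,  2.64690400e-01,  1.60525279e+00, -1.25537962e-05,
        1.27372828e+00, -3.68858140e-02]), 'joint_vel': array([-2.11061619e-03, -1.98402257e-03, -1.33567184e-03, -3.15489578e-04,
       -3.70480384e-04,  1.49051731e-05]), 'joint_torque': array([-4.53797588e-05, -5.16709363e+01, -3.68589735e+01, -4.15067609e-05,
        6.27748886e-03,  2.37593945e-06]), 'tool_pos': array([ 0.29320099, -0.60724348,  0.23006977]), 'tcp_rot': array([-3.06049222e+00, -7.00127281e-01,  6.28411265e-04]), 'wrist_force': array([ 0.64916588,  0.73302708, -0.67690446]), 'torque': array([-0.00439299,  0.00311753,  0.01582683]), 'grip_force': 0.0, 'width': 0.9989262599247644}
```

View pics/scene.png

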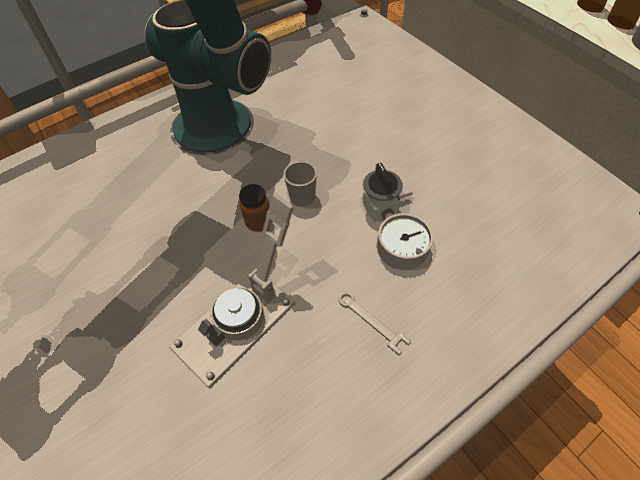

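View pics/top.png

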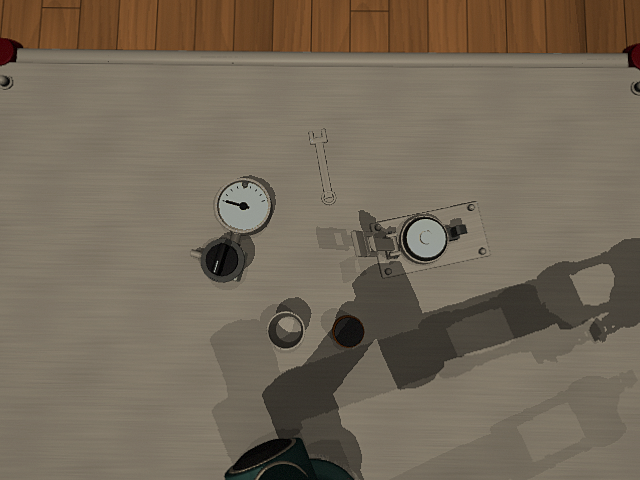

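The scene view shows the port (plug at 236,310), with its hasp leaning back towards (285,215) near the jar (255,205). The beaker is at (300,183), the knob at (382,180), the gauge at (405,238) and the spanner at (375,325). In the top view, the plug is at (425,238), the catch at (457,232), the knob at (220,260), the gauge at (243,206) with its pointer to the left and the marker tab at (245,185), the jar at (347,331) and the beaker at (285,330).

```bash
python3 - <<'E'
from h import *
import pickle
np.set_printoptions(precision=4,suppress=True)
t=pickle.load(open("top.pkl","rb")); s=pickle.load(open("scene.pkl","rb"))
g=cv2.cvtColor(t["img"],cv2.COLOR_RGB2GRAY)
def blob(c,lo,x0,x1,y0,y1,inv=False):
    g=cv2.cvtColor(c["img"],cv2.COLOR_RGB2GRAY); m=np.zeros_like(g); r=g[y0:y1,x0:x1]
    m[y0:y1,x0:x1]=((r<lo) if inv else (r>lo))*255
    cs,_=cv2.findContours(m,cv2.RETR_EXTERNAL,cv2.CHAIN_APPROX_NONE); return max(cs,key=cv2.contourArea)
P=cloud(t); S=cloud(s)
for nm,b,z in (("plug",(395,450,212,265),.06),("gauge",(212,275,175,237),.045)):
    k=blob(t,170,*b); e=cv2.minEnclosingCircle(k); el=cv2.fitEllipse(k); print(nm,e,el,onplane(t,[el[0]],z))
k=blob(s,170,205,265,285,335);el=cv2.fitEllipse(k);print("plug scene",el,onplane(s,[el[0]],.06))
k=blob(s,170,375,435,212,265);el=cv2.fitEllipse(k);print("gauge scene",el,onplane(s,[el[0]],.045))
k=blob(t,45,330,366,314,350,True);print("jar",onplane(t,[cv2.minEnclosingCircle(k)[0]],.1))
print("beaker",onplane(t,[(286,330)],.085))
print("screws/corner",onplane(t,[(471,208),(482,251),(389,272),(378,226)],.012))
print("screws scene",onplane(s,[(178,343),(210,377),(286,302)],.014))
# hasp points by height
for nm,C in (("top",P),("scene",S)):
    m=(C[...,2]>.1)&(C[...,2]<.4)&(C[...,0]>.35)&(C[...,0]<.7)&(C[...,1]>-.3)&(C[...,1]<.05)
    q=C[m]; 
    for z in np.arange(.1,.3,.02):
        w=q[(q[:,2]>=z)&(q[:,2]<z+.02)]
        if len(w): print(nm,round(z,2),len(w),w.mean(0),w.min(0)[:2],w.max(0)[:2])
big=cv2.resize(t["img"][160:290,180:500],None,fx=2.5,fy=2.5,interpolation=cv2.INTER_CUBIC)
save("topcrop",big)
print("spanner",onplane(t,[(318,130),(328,200)],.0))
E
```

```text
Traceback (most recent call last):
cv2.error: OpenCV(4.12.0) /io/opencv/modules/imgproc/src/shapedescr.cpp:361: error: (-201:Incorrect size of input array) There should be at least 5 points to fit the ellipse in function 'fitEllipseNoDirect'
```

```bash
cat > m.py <<'E'
from h import *
import pickle
np.set_printoptions(precision=4,suppress=True)
t=pickle.load(open("top.pkl","rb")); s=pickle.load(open("scene.pkl","rb"))
def blob(c,x0,x1,y0,y1,inv=False):
    im=c["img"].astype(int); g=im.sum(2)/3; m=np.zeros(g.shape,np.uint8); r=g[y0:y1,x0:x1]; sat=(im.max(2)-im.min(2))[y0:y1,x0:x1]
    m[y0:y1,x0:x1]=((r<45) if inv else (r>.75*np.percentile(r,97))&(sat<20))*255
    cs,_=cv2.findContours(m,cv2.RETR_EXTERNAL,cv2.CHAIN_APPROX_NONE); return cv2.convexHull(max(cs,key=cv2.contourArea))
P=cloud(t); S=cloud(s)
for nm,c,b,z in (("plug",t,(395,450,212,265),.06),("gauge",t,(212,275,175,237),.045),("plugS",s,(205,265,285,335),.06),("gaugeS",s,(375,435,212,265),.045)):
    k=blob(c,*b); 
    el=cv2.fitEllipse(k); print(nm,el,onplane(c,[el[0]],z))
k=blob(t,330,366,314,350,True);print("jar",onplane(t,[cv2.minEnclosingCircle(k)[0]],.1))
print("beaker",onplane(t,[(286,330)],.085))
print("screws",onplane(t,[(471,208),(482,251),(389,272),(378,226)],.012))
print("screws scene",onplane(s,[(178,343),(210,377),(286,302)],.014))
for nm,C in (("top",P),("scene",S)):
    m=(C[...,2]>.08)&(C[...,2]<.4)&(C[...,0]>.45)&(C[...,0]<.7)&(C[...,1]>-.3)&(C[...,1]<.05)
    q=C[m]
    for z in np.arange(.08,.3,.02):
        w=q[(q[:,2]>=z)&(q[:,2]<z+.02)]
        if len(w): print(nm,round(z,2),len(w),w.mean(0),w.min(0)[:2],w.max(0)[:2])
save("topcrop",cv2.resize(t["img"][160:290,180:500],None,fx=2.5,fy=2.5,interpolation=cv2.INTER_CUBIC))
print("spanner",onplane(t,[(318,130),(328,200)],.0))
E
python3 m.py
```

```text
plug ((425.751220703125, 237.88072204589844), (37.761810302734375, 38.30860137939453), 108.20061492919922) [[ 0.5524 -0.2233  0.06  ]]
gauge ((243.74407958984375, 206.23875427246094), (47.57463836669922, 50.564762115478516), 119.556884765625) [[0.6158 0.1517 0.045 ]]
plugS ((234.20733642578125, 306.43438720703125), (35.690914154052734, 41.46155548095703), 63.805580139160156) [[ 0.5533 -0.2238  0.06  ]]
gaugeS ((405.1872863769531, 237.47222900390625), (36.24984359741211, 47.5162467956543), 100.51880645751953) [[0.6201 0.1527 0.045 ]]
jar [[ 0.3645 -0.0627  0.1   ]]
beaker [[0.3643 0.0546 0.085 ]]
screws [[ 0.6245 -0.3286  0.012 ]
 [ 0.5326 -0.3497  0.012 ]
 [ 0.4854 -0.1541  0.012 ]
 [ 0.583  -0.1309  0.012 ]]
screws scene [[ 0.5329 -0.3487  0.014 ]
 [ 0.6288 -0.3288  0.014 ]
 [ 0.5827 -0.1296  0.014 ]]
top 0.08 132 [ 0.555  -0.2332  0.0874] [ 0.5164 -0.298 ] [ 0.5763 -0.1411]
top 0.1 50 [ 0.5326 -0.1379  0.1104] [ 0.5202 -0.1443] [ 0.545  -0.1307]
top 0.12 56 [ 0.5297 -0.1279  0.13  ] [ 0.5177 -0.1362] [ 0.5424 -0.1213]
top 0.14 54 [ 0.5286 -0.1176  0.1503] [ 0.5041 -0.1247] [ 0.5414
[... 284 characters left out ...]
0858] [ 0.5407 -0.0642]
scene 0.08 220 [ 0.5529 -0.2145  0.0878] [ 0.5184 -0.2982] [ 0.5789 -0.1315]
scene 0.1 117 [ 0.5354 -0.1356  0.11  ] [ 0.5216 -0.1447] [ 0.5473 -0.1228]
scene 0.12 115 [ 0.5338 -0.1257  0.1302] [ 0.5205 -0.1351] [ 0.5433 -0.1134]
scene 0.14 127 [ 0.5319 -0.1161  0.1499] [ 0.5091 -0.1243] [ 0.5506 -0.1006]
scene 0.16 202 [ 0.5277 -0.1065  0.1679] [ 0.5047 -0.1166] [ 0.5511 -0.0926]
scene 0.18 156 [ 0.5261 -0.095   0.1919] [ 0.5009 -0.1065] [ 0.5488 -0.0798]
scene 0.2 248 [ 0.525  -0.0864  0.21  ] [ 0.5007 -0.0965] [ 0.5462 -0.0699]
scene 0.22 252 [ 0.5218 -0.0761  0.2291] [ 0.4981 -0.0874] [ 0.5426 -0.0635]
spanner [[ 0.7973  0.0005  0.    ]
 [ 0.6405 -0.0237  0.    ]]
```

View pics/topcrop.png

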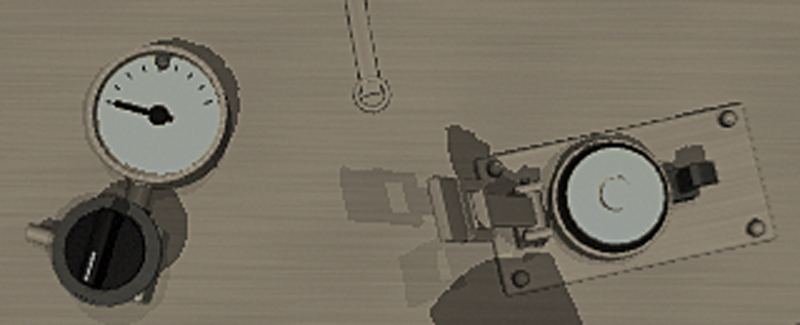

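The top crop shows the hasp leaning back at about 2.0 rad. The pointer is at crop (110,102), the marker tab at (162,62), and the knob's bar runs from (90,280) to (117,215). I'll lift and turn the tool first.

Call:
jog_arm:
  motion:
    - [-1,0,0,-33,-7]
    - [-1,0,0,-33,-7]
    - [-1,0,0,-33,-7]
    - [-1,0,0,0,-7]
    - [-1,0,0,0,-7]
    - [-1,0,0,0,-7]
    - [-1,0,0,0,-7]
    - [-1,0,0,0,-7]
    - [-1,0,0,0,-7]
    - [-1,0,0,0,-7]
  force: 40

```text
time: 0.93
tool_pos: [0.2933, -0.6075, 0.3294]
tcp_rot: [-2.099, -2.336, -0.001]
wrist_force: [-0.1, -0.1, -0.3]
width: 0.004
grip_force: 0.0
```

Call:
jog_arm:
  motion:
    - [-1,0,0,0,-7]
    - [-1,0,0,0,0]

```text
time: 1.1
tool_pos: [0.2934, -0.6076, 0.3295]
tcp_rot: [-1.956, -2.457, -0.001]
wrist_force: [-0.1, 0.5, -0.3]
width: 0.0
grip_force: 0.0
```

```bash
cat > go.py <<'E'
import sys
from h import *
# usage: go.py x y z yaw_deg(tool x) -> tool-axis delta in mm, twist deg
s=bot.read_state(); M=R.from_rotvec(s["tcp_rot"]).as_matrix()
a=[float(v) for v in sys.argv[1:]]
d=M.T@(np.array(a[:3])-s["tool_pos"])*1000
y=np.degrees(np.arctan2(M[1,0],M[0,0]))
print("t",round(s["time"],2),"pos",np.round(s["tool_pos"],4),"yaw",round(y,2),"delta",np.round(d,1),"q",np.round(s["q"],2),"F",np.round(s["wrist_force"],1),"z-axis",np.round(M[:,2],3))
if len(a)>3: print("twist",round((y-a[3]+180)%360-180,2))
E
python3 go.py .512 -.043 .33 102.7
```

```text
t 1.1 pos [ 0.2934 -0.6076  0.3295] yaw 102.95 delta [501.2 339.6   0. ] q [-1.16  0.22  1.48 -0.    1.44 -1.38] F [-0.1  0.5 -0.3] z-axis [-0.001  0.001 -1.   ]
twist 0.25
```

Call:
jog_arm:
  motion:
    - [-1,28,19,0,0]
    - [-1,28,19,0,0]
    - [-1,28,19,0,0]
    - [-1,28,19,0,0]
    - [-1,28,19,0,0]
    - [-1,28,19,0,0]
    - [-1,28,19,0,0]
    - [-1,28,19,0,0]
    - [-1,28,19,0,0]
    - [-1,28,19,0,0]

```text
time: 1.93
tool_pos: [0.417, -0.2911, 0.3301]
tcp_rot: [-1.966, -2.45, -0.0]
wrist_force: [0.9, 0.9, 0.0]
width: -0.005
grip_force: 0.0
```

Call:
jog_arm:
  motion:
    - [-1,28,19,0,0]
    - [-1,28,19,0,0]
    - [-1,28,19,0,0]
    - [-1,28,19,0,0]
    - [-1,28,19,0,0]
    - [-1,28,19,0,0]
    - [-1,28,19,0,0]
    - [-1,25,17,0,0]
    - [-1,0,0,0,0]

```text
time: 2.68
tool_pos: [0.5154, -0.0395, 0.3299]
tcp_rot: [-1.958, -2.454, -0.004]
wrist_force: [0.0, 0.4, 0.9]
width: -0.004
grip_force: 0.0
```

```bash
python3 go.py .512 -.043 .21 102.7
```

```text
t 2.68 pos [ 0.5154 -0.0395  0.3299] yaw 102.83 delta [ -3.   -4.2 119.9] q [-0.13 -0.09  1.8   0.    1.42 -0.35] F [0.  0.4 0.9] z-axis [ 0.     0.003 -1.   ]
twist 0.13
```

Call:
jog_arm:
  motion:
    - [-1,0,-2,30,0]
    - [-1,0,-2,30,0]
    - [-1,0,0,30,0]
    - [-1,0,0,27,0]
    - [-1,0,0,0,0]
    - [-1,-10,0,0,0]
    - [-1,-10,0,0,0]
    - [-1,-10,0,0,0]
    - [-1,-10,0,0,0]
    - [-1,-10,0,0,0]

```text
time: 3.52
tool_pos: [0.5233, -0.0953, 0.2157]
tcp_rot: [1.959, 2.451, 0.003]
wrist_force: [-0.0, 2.0, 2.4]
width: 0.001
grip_force: 1.5
```

```bash
cat > pc.py <<'E'
from h import *
# tool in port frame, and hasp profile in port frame from the top camera
s=bot.read_state(); c0=np.array([.553,-.2235]); ex=np.array([.9755,.22]); ey=np.array([-.22,.9755])
p=s["tool_pos"]; print("t",s["time"],"port xyz",np.round([(p[:2]-c0)@ex*1000,(p[:2]-c0)@ey*1000,p[2]*1000],1),"F port",np.round([s["wrist_force"][:2]@ex,s["wrist_force"][:2]@ey,s["wrist_force"][2]],1))
E
python3 pc.py; python3 -c "
from h import *
save('s2',cam('scene')['img'][100:400,100:500])"
```

```text
t 3.5167 port xyz [ -0.8 131.6 215.7] F port [0.4 2.  2.4]
```

View pics/s2.png

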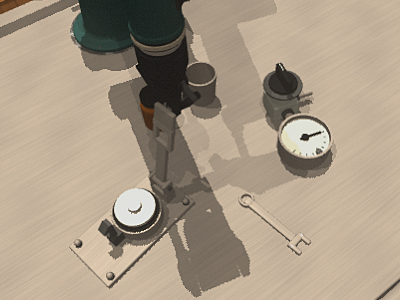

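The finger is behind the hasp (crop 165,130), pushing it with about 2 N, and the hasp has begun to rise. I'll continue along the arc.

Call:
jog_arm:
  motion:
    - [-1,-12,0,0,0]
    - [-1,-12,0,0,0]
    - [-1,-12,0,0,0]
    - [-1,-12,0,0,0]
    - [-1,-12,0,0,0]
    - [-1,-12,0,0,0]
    - [-1,-12,0,0,0]
    - [-1,-12,0,0,0]
    - [-1,-12,0,0,0]
    - [-1,-12,0,0,0]

```text
time: 4.4
tool_pos: [0.5475, -0.2119, 0.2123]
tcp_rot: [-1.959, -2.453, 0.001]
wrist_force: [-0.6, 1.3, -0.1]
width: 0.002
grip_force: 0.9
```

Call:
jog_arm:
  motion:
    - [-1,-12,0,0,0]
    - [-1,-12,0,8,0]
    - [-1,-12,0,8,0]
    - [-1,-11,0,10,0]
    - [-1,-11,0,10,0]
    - [-1,0,0,0,0]

```text
time: 4.9
tool_pos: [0.5596, -0.2689, 0.1737]
tcp_rot: [-1.96, -2.451, 0.003]
wrist_force: [0.1, 0.1, -0.9]
width: -0.0
grip_force: 0.0
```

```bash
python3 pc.py; python3 -c "
from h import *
save('s3',cam('scene')['img'][100:400,100:500])"
```

```text
t 4.9 port xyz [ -3.5 -45.7 173.7] F port [ 0.1  0.1 -0.9]
```

View pics/s3.png

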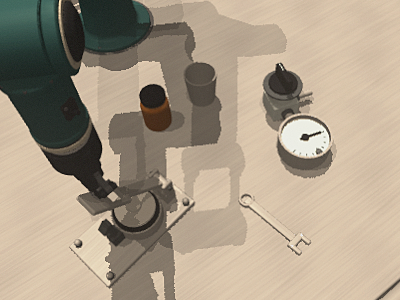

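The hasp is now past upright and down at about 40°, with the finger on its back near crop (105,190).

Call:
jog_arm:
  motion:
    - [-1,-9,1,10,0]
    - [-1,-9,1,10,0]
    - [-1,-7,1,13,0]
    - [-1,-7,0,13,0]
    - [-1,-6,0,14,0]
    - [-1,-6,0,14,0]
    - [-1,-4,0,7,0]
    - [-1,-4,0,7,0]
    - [-1,0,0,0,0]

```text
time: 5.7
tool_pos: [0.5742, -0.3147, 0.0881]
tcp_rot: [-1.957, -2.449, -0.004]
wrist_force: [-0.9, 2.4, 3.2]
width: 0.007
grip_force: 1.5
```

```bash
python3 pc.py
```

```text
t 5.7 port xyz [  0.6 -93.7  88.1] F port [-0.4  2.5  3.2]
```

Now press down in small steps.

Call:
jog_arm:
  motion:
    - [-1,-3,0,4,0]
    - [-1,-1,0,4,0]
    - [-1,0,0,3,0]
    - [-1,0,0,3,0]
    - [-1,0,0,2,0]
    - [-1,0,0,2,0]
    - [-1,0,0,2,0]
    - [-1,0,0,0,0]

```text
time: 6.37
tool_pos: [0.5766, -0.3211, 0.0694]
tcp_rot: [1.96, 2.455, 0.001]
wrist_force: [-0.4, 2.6, 3.6]
width: 0.002
grip_force: 1.9
```

```bash
python3 pc.py
```

```text
t 6.3667 port xyz [   1.6 -100.4   69.4] F port [0.2 2.6 3.6]
```

Call:
jog_arm:
  motion:
    - [-1,0,0,1,0]
    - [-1,0,0,1,0]
    - [-1,0,0,1,0]
    - [-1,0,0,0,0]

```text
time: 6.7
tool_pos: [0.5767, -0.3211, 0.067]
tcp_rot: [1.96, 2.454, 0.001]
wrist_force: [-1.0, 2.7, 5.9]
width: -0.002
grip_force: 3.2
```

```bash
python3 pc.py; python3 -c "
from h import *
save('s4',cv2.resize(cam('scene')['img'][250:400,130:330],None,fx=3,fy=3,interpolation=cv2.INTER_CUBIC))"
```

```text
t 6.7 port xyz [   1.6 -100.4   67. ] F port [-0.4  2.8  5.9]
```

View pics/s4.png

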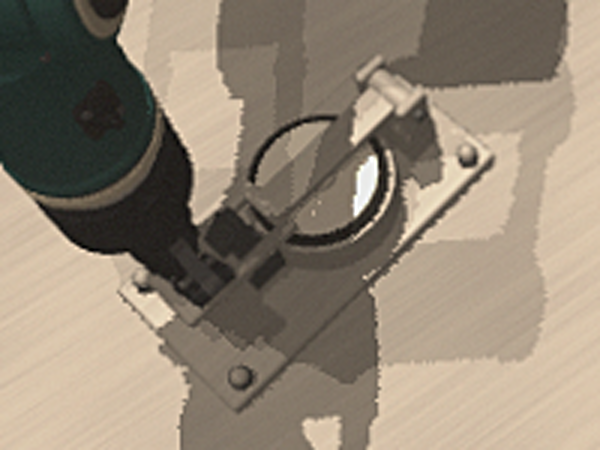

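The hasp lies over the plug, with the catch coming through its window (crop 240,230). It still looks slightly raised, and the force is climbing at about 1 N/mm, so I'll keep pressing.

Call:
jog_arm:
  motion:
    - [-1,0,0,2,0]
    - [-1,0,0,1,0]
    - [-1,0,0,1,0]
    - [-1,0,0,0,0]

```text
time: 7.08
tool_pos: [0.5768, -0.3212, 0.0664]
tcp_rot: [1.96, 2.454, 0.001]
wrist_force: [-7.6, 6.1, 24.3]
width: -0.0
grip_force: 11.7
```

Call:
jog_arm:
  motion:
    - [-1,0,0,1,0]
    - [-1,0,0,1,0]
    - [-1,0,0,0,0]

```text
time: 7.33
tool_pos: [0.5769, -0.3212, 0.0663]
tcp_rot: [1.96, 2.454, 0.001]
wrist_force: [-10.7, 9.0, 31.7]
width: 0.001
grip_force: 16.0
```

Call:
jog_arm:
  motion:
    - [-1,0,0,1,0]
    - [-1,0,0,1,0]
    - [-1,0,0,0,0]

```text
time: 7.58
tool_pos: [0.577, -0.3212, 0.0661]
tcp_rot: [1.96, 2.454, 0.001]
wrist_force: [-14.7, 10.7, 40.8]
width: -0.0
grip_force: 20.3
```

It hit a hard stop at z 66 mm. I'll lift off and check whether the catch holds.

Call:
jog_arm:
  motion:
    - [-1,0,0,-4,0]
    - [-1,0,0,-10,0]
    - [-1,0,0,-30,0]
    - [-1,0,0,-40,0]
    - [-1,0,0,-40,0]
    - [-1,20,35,0,0]
    - [-1,20,35,0,0]
    - [-1,20,35,0,0]
    - [-1,0,0,0,0]

```text
time: 8.33
tool_pos: [0.67, -0.2348, 0.182]
tcp_rot: [1.955, 2.458, 0.006]
wrist_force: [-0.0, -0.8, 0.7]
width: -0.004
grip_force: 0.0
```

```bash
python3 pc.py; python3 - <<'E'
from h import *
np.set_printoptions(precision=4,suppress=True)
c0=np.array([.553,-.2235]); ex=np.array([.9755,.22]); ey=np.array([-.22,.9755])
for n in ("scene","top"):
    c=cam(n); C=cloud(c); px=(C[...,:2]-c0)@ex; py=(C[...,:2]-c0)@ey; z=C[...,2]
    for a,b in ((-.118,-.09),(-.03,.03),(.03,.06)):
        m=(abs(px)<.009)&(py>a)&(py<b)&(z>.03)&(z<.13); print(n,a,b,m.sum(),np.median(z[m]),np.percentile(z[m],[10,90]) if m.any() else 0)
    if n=="scene": save("s5",cv2.resize(c["img"][250:400,130:330],None,fx=3,fy=3,interpolation=cv2.INTER_CUBIC))
E
```

```text
t 8.3333 port xyz [111.6 -36.8 182. ] F port [-0.2 -0.8  0.7]
scene -0.118 -0.09 144 0.07201708220578884 [0.0705 0.0735]
scene -0.03 0.03 3 0.05222393318856111 [0.0519 0.0529]
scene 0.03 0.06 0 nan 0
top -0.118 -0.09 0 nan 0
top -0.03 0.03 1 0.06673967606525277 [0.0667 0.0667]
top 0.03 0.06 115 0.06971382367775325 [0.0669 0.0724]
  return _methods._mean(a, axis=axis, dtype=dtype,
  ret = ret.dtype.type(ret / rcount)
```

View pics/s5.png

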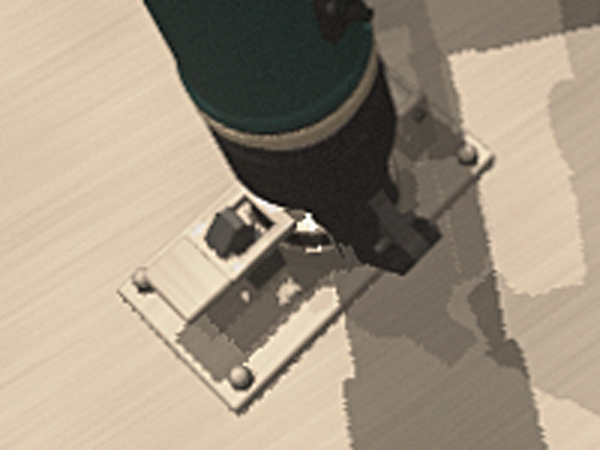

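The tongue is at z 72 mm, about 0.01 rad, with the catch nose over the crossbar, so the hasp is held. Next I'll locate the knob from the stored depth images.

```bash
python3 - <<'E'
from h import *
import pickle
np.set_printoptions(precision=4,suppress=True)
for n in ("top","scene"):
    c=pickle.load(open(n+".pkl","rb")); C=cloud(c).astype(np.float32)
    for lo,hi in ((.112,.14),(.086,.101)):
        m=(C[...,2]>lo)&(C[...,2]<hi)&(C[...,0]>.42)&(C[...,0]<.58)&(C[...,1]>.12)&(C[...,1]<.26)
        q=C[m]; r=cv2.minAreaRect(q[:,:2].copy()*1000); ci=cv2.minEnclosingCircle(q[:,:2].copy()*1000)
        w,v=np.linalg.eigh(np.cov(q[:,:2].T)); print(n,lo,len(q),"mean",q.mean(0),"rect",r,"circ",ci,"yaw",np.degrees(np.arctan2(v[1,1],v[0,1])))
E
python3 go.py .5 .187 .25 0
```

```text
top 0.112 254 mean [0.4989 0.184  0.1223] rect ((499.6545715332031, 184.84197998046875), (15.082198143005371, 60.29216003417969), 75.72830963134766) circ ((499.6099548339844, 184.81590270996094), 30.18446159362793) yaw 165.22006995456056
top 0.086 784 mean [0.4982 0.1823 0.0915] rect ((499.2690734863281, 184.33255004882812), (83.30970764160156, 85.34712219238281), 39.06888198852539) circ ((499.4735412597656, 184.00172424316406), 43.43171310424805) yaw 73.24460810805769
scene 0.112 190 mean [0.5035 0.1815 0.1214] rect ((500.85662841796875, 183.5295867919922), (15.238922119140625, 60.905494689941406), 74.81388854980469) circ ((500.8286437988281, 183.54661560058594), 30.701610565185547) yaw 165.59750037811523
scene 0.086 471 mean [0.5049 0.1772 0.0916] rect ((501.8656311035156, 183.56689453125), (82.53453826904297, 83.53514862060547), 63.07503128051758) circ ((501.319091796875, 183.29055786132812), 44.08849334716797) yaw 54.30136057118752
t 8.43 pos [ 0.666  -0.2384  0.181 ] yaw 102.94 delta [451.8 -66.6 -68.8] q [-0.38  0.36  1.58 -0.    1.21 -0.6 ] F [-0.1 -0.3  0.5] z-axis [-0.001 -0.    -1.   ]
twist 102.94
```

Call:
jog_arm:
  motion:
    - [1,0,0,-35,0]
    - [1,0,0,-35,0]
    - [1,35,-5,0,0]
    - [1,35,-5,0,0]
    - [1,35,-5,0,0]
    - [1,35,-5,0,0]
    - [1,35,-5,0,0]
    - [1,35,-5,0,0]
    - [1,35,-5,0,0]
    - [1,35,-5,0,0]

```text
time: 9.27
tool_pos: [0.5628, 0.0244, 0.2515]
tcp_rot: [-1.963, -2.453, 0.002]
wrist_force: [0.3, 0.5, -0.4]
width: 0.999
grip_force: 0.0
```

Call:
jog_arm:
  motion:
    - [1,35,-5,0,0]
    - [1,35,-5,0,0]
    - [1,35,-5,0,0]
    - [1,35,-5,0,0]
    - [1,29,-7,0,0]
    - [1,0,0,0,-7]
    - [1,0,0,0,-7]
    - [1,0,0,0,-7]
    - [1,0,0,0,-7]
    - [1,0,0,0,-7]

```text
time: 10.1
tool_pos: [0.5003, 0.182, 0.2515]
tcp_rot: [-1.124, -2.933, 0.002]
wrist_force: [-0.1, 0.5, 0.7]
width: 1.0
grip_force: 0.0
```

Call:
jog_arm:
  motion:
    - [1,0,0,0,-7]
    - [1,0,0,0,-7]
    - [1,0,0,0,-7]
    - [1,0,0,0,-6]
    - [1,0,0,0,0]

```text
time: 10.52
tool_pos: [0.5005, 0.1819, 0.2515]
tcp_rot: [-0.415, -3.113, 0.002]
wrist_force: [-0.1, -0.9, -0.0]
width: 0.999
grip_force: 0.0
```

```bash
python3 go.py .5003 .1842 .100 165.2
```

```text
t 10.52 pos [0.5005 0.1819 0.2515] yaw 164.83 delta [  0.7   2.4 151.5] q [ 0.3  -0.02  1.88 -0.    1.28 -1.  ] F [-0.1 -0.9 -0. ] z-axis [-0.001 -0.001 -1.   ]
twist -0.37
```

Call:
jog_arm:
  motion:
    - [1,0,2,35,0]
    - [1,1,0,35,0]
    - [1,0,0,35,0]
    - [1,0,0,30,0]
    - [1,0,0,15,0]
    - [-1,0,0,0,0]
    - [-1,0,0,0,0]
    - [-1,0,0,0,0]
    - [-1,0,0,0,0]
    - [-1,0,0,0,0]
  force: 30

```text
time: 11.35
tool_pos: [0.5018, 0.186, 0.1043]
tcp_rot: [0.417, 3.11, 0.002]
wrist_force: [-0.1, 1.0, 1.0]
width: 0.303
grip_force: 0.0
```

Call:
jog_arm:
  motion:
    - [-1,0,0,0,0]
    - [-1,0,0,0,0]
    - [-1,0,0,0,0]

```text
time: 11.6
tool_pos: [0.5014, 0.1859, 0.1041]
tcp_rot: [0.416, 3.111, 0.001]
wrist_force: [-0.5, -1.1, 6.4]
width: 0.159
grip_force: 34.1
```

```bash
cat > dial.py <<'E'
from h import *
import sys
np.set_printoptions(precision=3,suppress=True)
# unwarp dial to a metric top-down patch (0.25 mm/px, up=+x world, left=+y), find dark pointer and tab
G=np.array([.618,.153])
def dial(n,tag=None):
    c=cam(n); N=240; v,u=np.mgrid[:N,:N]; s=.0005
    W=np.stack([G[0]-(v-N/2)*s,G[1]-(u-N/2)*s,np.full(v.shape,.046)],-1).reshape(-1,3)
    Rc=c["Rw"].T; px=cv2.projectPoints(W,cv2.Rodrigues(Rc)[0],-Rc@c["o"],c["K"],c["dist"])[0].reshape(N,N,2).astype(np.float32)
    im=cv2.remap(c["img"],px[...,0],px[...,1],cv2.INTER_LINEAR)
    if tag: save(tag+n,cv2.resize(im,None,fx=2,fy=2))
    return im
def angles(im):
    g=cv2.cvtColor(im,cv2.COLOR_RGB2GRAY).astype(np.float32); N=240
    w=(g>.7*np.percentile(g,90)).astype(np.uint8); k=max(cv2.findContours(w,0,1)[0],key=cv2.contourArea)
    (cx,cy),r=cv2.minEnclosingCircle(cv2.convexHull(k))
    th=np.radians(np.arange(0,360,.5))  # clockwise in patch, 0 = up
    def prof(a,b):
        rr=np.linspace(a,b,12)[:,None]/.5
        return cv2.remap(g,(cx+rr*np.sin(th)).astype(np.float32),(cy-rr*np.cos(th)).astype(np.float32),1).mean(0)
    res=[]
    for a,b in ((16,32),(40,47)):
        p=prof(a,b); p=np.median(p)-p; i=p.argmax(); idx=(np.arange(-12,13)+i)%720; q=np.clip(p[idx],0,None)*(p[idx]>.4*p[i]); res.append(np.degrees(th[i])+(q*np.arange(-12,13)).sum()/q.sum()*.5)
    return (cx,cy,r),res
if __name__=="__main__":
    tag=sys.argv[1] if len(sys.argv)>1 else None
    for n in ("top","scene"):
        e,(a,b)=angles(dial(n,tag)); print(n,np.round(e,1),"pointer",round(a,1),"marker",round(b,1),"to go rad",round(np.radians((b-a+180)%360-180),3))
E
python3 dial.py d; python3 go.py .5003 .1842 .1 165.2; cd pics; python3 -c "
import cv2,numpy as np
cv2.imwrite('dd.png',np.hstack([cv2.imread('dtop.png'),cv2.imread('dscene.png')])[:, :960][::1,::1] if 0 else cv2.resize(np.hstack([cv2.imread('dtop.png'),cv2.imread('dscene.png')]),(800,400)))"
```

```text
top [123.3 129.4 110.6] pointer 291.2 marker 359.0 to go rad 1.184
scene [156.9 127.  138.9] pointer 283.5 marker 91.0 to go rad 2.923
t 11.7 pos [0.5014 0.1859 0.1041] yaw 164.77 delta [ 0.6 -1.9  4.1] q [ 0.31  0.11  2.03 -0.    0.99 -1.  ] F [-0.  -2.6  5.6] z-axis [ 0.003  0.    -1.   ]
twist -0.43
```

View pics/dd.png

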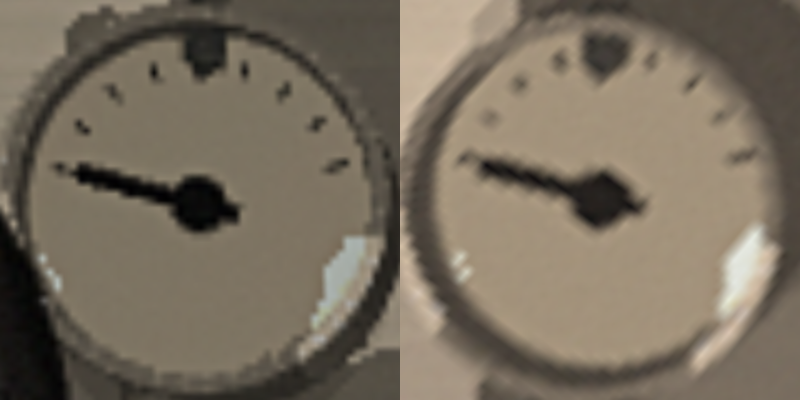

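The dial patches show the pointer tip at (60,165), the hub at (199,203) and the marker tip at (205,77), so about 1.35 rad remains. The grip on the bar is good at 13.5 mm. I'll fix the hub centre in the reader and turn 35° to calibrate.

Call:
jog_arm:
  motion:
    - [-1,0,0,0,7]
    - [-1,0,0,0,7]
    - [-1,0,0,0,7]
    - [-1,0,0,0,7]
    - [-1,0,0,0,7]
    - [-1,0,0,0,0]

```text
time: 12.2
tool_pos: [0.5012, 0.1856, 0.1041]
tcp_rot: [1.34, 2.839, 0.001]
wrist_force: [-0.8, -2.1, 7.1]
width: 0.15
grip_force: 34.3
```

```bash
python3 - <<'E'
t=open("dial.py").read()
i=t.index("    w=(g>"); j=t.index("    th=np")
t=t[:i]+"    (cx,cy),r=hub[n],0\n"+t[j:]
t=t.replace("def angles(im):","hub={'top':(119.4,121.8),'scene':(119.6,118.9)}\ndef angles(im,n):").replace("angles(dial(n,tag))","angles(dial(n,tag),n)")
open("dial.py","w").write(t)
E
python3 dial.py e; python3 go.py .5003 .1842 .1 165.2
```

```text
top [119.4 121.8   0. ] pointer 308.7 marker 359.6 to go rad 0.89
scene [119.6 118.9   0. ] pointer 310.6 marker 358.6 to go rad 0.838
t 12.3 pos [0.5012 0.1856 0.1041] yaw 129.76 delta [-0.5 -1.6  4.1] q [ 0.31  0.11  2.03 -0.    0.99 -0.38] F [-1.8 -3.3  7.5] z-axis [ 0.002 -0.    -1.   ]
twist -35.44
```

The pointer moved about 24° for 35° of knob. I'll turn another 49°, then refine.

Call:
jog_arm:
  motion:
    - [-1,0,0,0,7]
    - [-1,0,0,0,7]
    - [-1,0,0,0,7]
    - [-1,0,0,0,7]
    - [-1,0,0,0,7]
    - [-1,0,0,0,7]
    - [-1,0,0,0,7]
    - [-1,0,0,0,0]
    - [-1,0,0,0,0]

```text
time: 13.05
tool_pos: [0.5008, 0.1854, 0.1041]
tcp_rot: [2.392, 2.034, 0.001]
wrist_force: [-1.9, -3.4, 9.0]
width: 0.153
grip_force: 34.5
```

```bash
python3 dial.py f; python3 go.py .5003 .1842 .1 165.2
```

```text
top [119.4 121.8   0. ] pointer 343.1 marker 359.7 to go rad 0.291
scene [119.6 118.9   0. ] pointer 345.6 marker 358.6 to go rad 0.227
t 13.15 pos [0.5008 0.1855 0.1041] yaw 80.77 delta [-1.3 -0.3  4.1] q [ 0.31  0.11  2.03 -0.    1.    0.47] F [-2.8 -3.   8.4] z-axis [ 0.001 -0.    -1.   ]
twist -84.43
```

Call:
jog_arm:
  motion:
    - [-1,0,0,0,6]
    - [-1,0,0,0,6]
    - [-1,0,0,0,5]
    - [-1,0,0,0,0]
    - [-1,0,0,0,0]

```text
time: 13.57
tool_pos: [0.5006, 0.1855, 0.1041]
tcp_rot: [2.667, 1.659, 0.001]
wrist_force: [-4.0, -1.0, 9.0]
width: 0.155
grip_force: 34.5
```

```bash
python3 dial.py k; cd pics; python3 -c "
import cv2,numpy as np
cv2.imwrite('kk.png',cv2.resize(np.hstack([cv2.imread('ktop.png'),cv2.imread('kscene.png')]),(800,400)))"
```

```text
top [119.4 121.8   0. ] pointer 354.7 marker 359.8 to go rad 0.088
scene [119.6 118.9   0. ] pointer 357.4 marker 358.6 to go rad 0.02
```

View pics/kk.png

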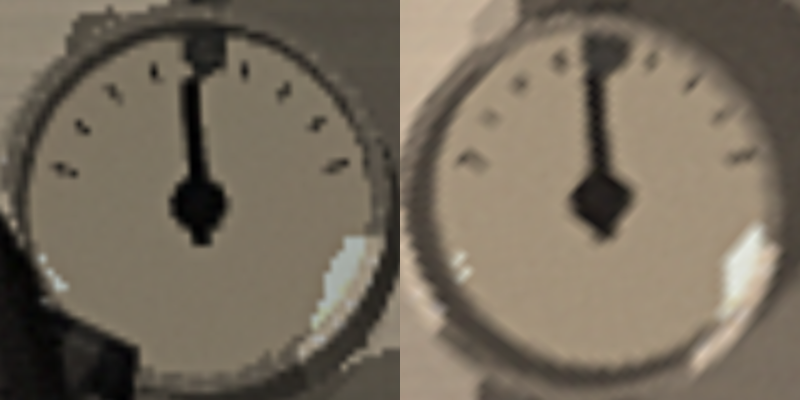

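The pointer is just short of the tab: the tip is at x=190 against a tab at about 204 in the top patch, and 596 against about 604 in the scene patch. That is about 3 mm, so I'll turn 6° more.

Call:
jog_arm:
  motion:
    - [-1,0,0,0,3]
    - [-1,0,0,0,3]
    - [-1,0,0,0,0]
    - [-1,0,0,0,0]
    - [-1,0,0,0,0]
    - [-1,0,0,0,0]

```text
time: 14.17
tool_pos: [0.5006, 0.1855, 0.1041]
tcp_rot: [2.75, 1.517, 0.001]
wrist_force: [-3.1, -2.3, 9.2]
width: 0.157
grip_force: 34.5
```

Call:
jog_arm:
  motion:
    - [0.3,0,0,0,0]
    - [1,0,0,0,0]
    - [1,0,0,0,0]
    - [1,0,0,0,0]
    - [1,0,0,0,0]
    - [1,0,0,-20,0]
    - [1,0,0,-40,0]
    - [1,0,0,-40,0]
    - [1,0,0,-40,0]
    - [1,0,0,0,0]

```text
time: 15.0
tool_pos: [0.5052, 0.1874, 0.2521]
tcp_rot: [2.748, 1.516, 0.024]
wrist_force: [1.5, 0.3, 1.9]
width: 1.001
grip_force: 0.0
```

```bash
python3 dial.py l; cd pics; python3 -c "
import cv2,numpy as np
cv2.imwrite('ll.png',cv2.resize(np.hstack([cv2.imread('ltop.png')[:200,120:360],cv2.imread('lscene.png')[:200,120:360]]),(800,333),interpolation=cv2.INTER_CUBIC))"
```

```text
top [119.4 121.8   0. ] pointer 359.0 marker 250.7 to go rad -1.89
scene [119.6 118.9   0. ] pointer 1.5 marker 358.3 to go rad -0.056
```

View pics/ll.png

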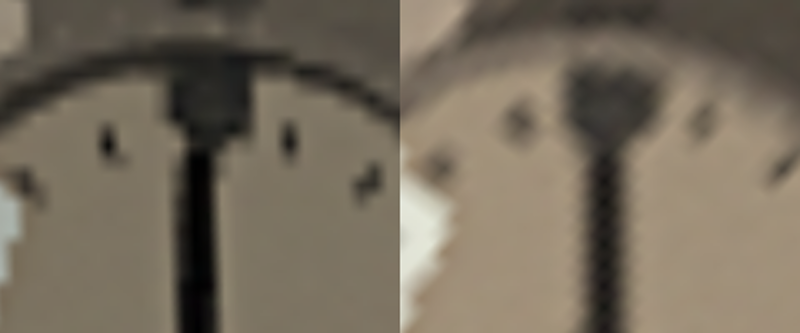

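The pointer tip sits about 1 mm from the tab's tip in both views (203 against 211 in the top view, 604 against 610 in the scene view). The gripper is clear, so I'll hand in.

```bash
python3 -c "
from workcell import bot
print(bot.finish_job())"
```

```text
the job is handed in; nothing more can be done
None
```

I've handed in the job: the hasp is held under its catch, the pointer's tip is about 1 mm from the marker's, and everything is let go. I didn't re-image the hasp after turning the knob or re-measure the spanner, jar and beaker, and the hand-in gave no verdict.

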